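Lock the crank winder on the flat of its shaft

ROBOT

A 7-joint arm with a two-finger parallel gripper is mounted at the origin on a cart in front of the work surface, level with it; the furniture and walls round the work are solid. World frame = base frame: x ahead of the robot, y to its left, z up, the work surface at z = 0. Lengths are in mm, angles in degrees, forces in N, time in s.
With the tool pointing down it reaches from about 400 to 850 mm from the base axis. Payload 10.4 kg.
Tool frame: the origin (TCP) lies midway between the tips of the shut fingers; the grasp point (between the pads) lies 19 mm behind it; z points along the fingers, y is the direction in which the jaws open and shut (so a half turn about z gives the same grasp; the last joint's range is limited). The gripper opens to 85 mm and grips with 20 to 120 N. Pads are 22 mm wide; open, the fingers measure 114 mm over their backs; the gripper's body (76 mm by 85 mm) begins 54 mm behind the grasp point. The pads swing forward as they close: fully open they stand 13 mm farther back than shut.
Start: joints at [-73.946, 19.034, -3.707, 83.658, 1.238, 77.344, -5.071], TCP at [186.358, 596.592, 231.338] pointing down, gripper open.
Joint ranges: [-148.97, 148.97], [-28.65, 121.19], [-84.17, 76.75], [9.2, 138.47], [-72.65, 252.65], [3.7, 117.97], [-149.18, 149.18]. Speed limits (degrees/s): [127.2, 127.2, 159.86, 159.86, 180, 180, 180].

INTERFACE

Orientations are given as a 3x3 rotation matrix whose columns are the frame's x, y, z axes.
In Python, from workcell import ctrl gives the robot as it stands.
- The arm moves only by the tool move_arm, never from a script. Its argument "series" is a list of rows, each a list of 2 entries, a list of its own where there are three numbers: the shift along the tool's x, y, z normalised to -1 to 1, where 1 is 0.08 m, then the turn about the tool's z normalised to -1 to 1, where 1 is 180 degrees. In form: [[[tx, ty, tz], turn], ...]. A call has exactly 10 rows; each row is the pose to reach, as a shift and turn from the pose commanded when the call began, along the tool's axes at that moment, turning the shorter way round; what a row does not reach only later rows make up. A row lasts 1/10 s, in which the tool goes at most 50 mm and 8.59 degrees, less where a joint would pass 70% of its speed; a pose out of reach is approached as far as the arm can. A call with a number of a shift or a turn outside -1 to 1 is refused whole. A call with a gripper value outside its range is refused whole. "jaw" is the closure, from -1 (fully open) to 1 (shut), set as the call begins (left out, the last holds). The fingers move at their own pace and stop on an object; "newtons" is the grip in N (left out, the last holds). Time passes only in rows, so rows that repeat a pose let the fingers close, or fill a call up. It gives the time, the measured TCP pose, the force and the opening at its end, in the units of the state.
- ctrl.observe(): the state, without advancing time (a new reading comes with each control period).
- ctrl.capture(name): name is "scene" or "top" or "wrist"; returns a dict with "img" (420x560x3 uint8, blue, green, red), "z_map" (420x560 float32, mm along the optical axis (not along the pixel's ray), 0 where there is no reading), "intrinsics" (3x3 intrinsics, pixels), "cam_to_world" (4x4, takes a point from camera to world coordinates); the wrist camera has in their place "hand_eye" (4x4, takes a point from camera to tool coordinates, whose origin is the TCP and whose axes are the flange's). Camera axes: x right, y up, looking along -z (the intrinsics and any distortion apply to the point x, -y, -z); pixel columns grow to the right and rows downward; lengths in mm; the calibration is good to about 2 mm. The wrist camera is an equidistant fisheye: a pixel r from the principal point sees the ray r / f radians off the axis. A picture is of the moment at which its call begins: read the wrist's pose just before it.
- ctrl.close_job(): hands the job in, once; it reports no verdict.
Trained networks look in a picture, given as the dict that the camera call returned (one of the last four; its "shot" number tells which), for a name from the list of things; names that differ only in an ending like _2 or _b are one class to them, and where a whole thing is asked for, a point or a joint stands for the part that bears it (a point fixed in the world has none). Each returns a list of dicts, best first, with "conf" (0 to 1); they miss things now and then, are a little off and sometimes report something else, mostly with a low value. They report only what shows in the picture. A call takes as long as a camera call.
- ctrl.spot_in(label, picture): "uv" ([column, row] in pixels, amid what is visible of it).
- ctrl.masks_of(label, picture): "mask" (420x560 bool, what is visible of it) and "uv" ([column, row] in pixels, amid what is visible of it).
The state is a dict: "t": time; "q": joint angles; "joint_velocities": joint speeds; "effort": joint torques, N m; "tool_pos": TCP position; "ee_rot": TCP orientation; "force": force on the tool from outside, world axes, zero at the start; "torque": the same for the moment, N m; "grip_width": finger opening in mm.
Only numpy, scipy, OpenCV 4.12 (cv2) and the standard library are available. Lean on these libraries where they do the work, as an engineer would, in place of code of your own. Each camera call takes 0.05 s, during which the arm holds its last target.

TASK

Lock the small winder that has the crank. Turn its crank until the handle stands straight up, so that the flat on the shaft faces the lock screw above it, and only then tighten the screw: swing the hex key that stands in it clockwise (seen from above) as far as it goes. Do not touch the other winder, the one with the handwheel.

Things in the scene. Friction and masses are not known exactly. Their poses are not given: they have to be found in the camera images.
- crank_winder: Winder to lock, fixed: wooden base 130 x 280 x 14 mm (y -120 to +160), level shaft along its y, 90 mm up; aluminium lock block 44 x 40, top at 118; to +y a core with two discs (66 mm across). Origin: on the table below the upright lock screw, mid-block; x away from the robot, y left at yaw 0. Crank arm at y = -60, its round wooden handle (18 mm thick, parallel to the shaft) at y = -66 to -126.
- crank (a joint): Angle (rad) of crank and shaft. 0: handle straight above the shaft, the shaft's flat up, facing the lock screw; positive: leaning to the winder's -x (to the robot). Handle middle in the winder's frame: x = -70 sin q, y = -96, z = 90 + 70 cos q mm. Starts at 0.6 to 1.1, range -1.3 to 1.3; stays where left; about 3 N at the handle turns it.
- hex_key (a joint): Angle (rad) of the L-shaped hex key, 9 mm thick, in the crank winder's lock screw. Its long arm is level, 165 mm above the table, 105 mm long from the screw's axis, pointing (-cos q, sin q) in the winder's frame. Grows clockwise seen from above, up to the stop at 1.5 (tight; arm almost to +y, above the core). Starts at 0 to 0.35; stays where left; about 2 N at 80 mm from the axis turns it.
- wheel_winder: The other winder, not to be touched: same base, shaft, lock block and hex key, but an upright round handwheel, 118 mm across, in place of the crank. Origin and axes as for the crank winder. Either of the two may stand on the left.

How it is judged:
By the outcome, as a careful person would: the job done as asked, in the order asked, and still so for the second after the job is handed in, with the robot touching nothing.
It also fails if it takes over 45 s, if anything falls off the work surface, if the arm or the gripper's body presses on something with over 40 N, if the wrist force passes 120 N, or if a joint passes its speed limit or range.

## Working session

There is one attempt and no reset: what is moved stays moved. The work goes in short steps, Python scripts to look and compute and a tool call to move; the robot and the scene stay as the last step left them, time stands still between calls to the robot, and variables do not carry over. Pictures are saved under pics/ and viewed, and the job is handed in when it is done.

Besides the shell and the picture viewer there is one more tool, called after "Call:" by a JSON object that holds its "api" and its "payload", one argument or row to a line. move_arm: Moves the arm, as the interface text tells. Scaled input: -1 to 1 covers 0.08 m each way for a shift and 180 degrees each way for a turn. Its arguments: {"type":"object","properties":{"series":{"type":"array","items":{"type":"array"}},"jaw":{"type":"number"},"newtons":{"type":"number"}},"required":["series"]}

```bash
ls; mkdir -p pics
cat > h.py <<'E'
import numpy as np, cv2
from workcell import ctrl
def cloud(p):
    K=np.array(p["intrinsics"]);z=p["z_map"];v,u=np.indices(z.shape)
    P=np.stack([(u-K[0,2])/K[0,0]*z,-(v-K[1,2])/K[1,1]*z,-z,np.ones_like(z)],-1)
    return (P@np.array(p["cam_to_world"]).T)[...,:3]
E
python3 - <<'E'
from h import *
s=ctrl.observe();print(s)
import pickle
for n in("scene","top"):
    p=ctrl.capture(n);cv2.imwrite(f"pics/{n}0.png",p["img"]);C=cloud(p)
    pickle.dump(p,open(n+".pkl","wb"))
    print(n,p["intrinsics"],p["cam_to_world"])
    for l in("crank_winder","crank","hex_key","wheel_winder"):
        for r in ctrl.masks_of(l,p):
            m=r["mask"]&(p["z_map"]>0);print(n,l,r["conf"],r["uv"],m.sum(),np.median(C[m],0).round(),C[m].min(0).round(),C[m].max(0).round())
E
```

```text
pics
{'t': 0.0, 'q': array([-73.94451098,  19.0706768 ,  -3.70699465,  83.70692098,
         1.2378435 ,  77.34208884,  -5.07118302]), 'joint_velocities': array([-0.02362403,  0.04165936, -0.07789964,  0.11579102,  0.13002996,
        0.08167362,  0.03534555]), 'effort': array([-5.55192273e-04, -6.25454807e+01,  4.87047946e-02, -3.91603839e+01,
        1.61791651e-02,  1.01357579e-02, -4.22947736e-06]), 'tool_pos': array([186.27877879, 596.20149537, 230.52243723]), 'ee_rot': array([[-9.54502827e-01,  2.98201664e-01, -3.48466264e-04],
       [ 2.98201860e-01,  9.54501876e-01, -1.34898105e-03],
       [-6.96566912e-05, -1.39151951e-03, -9.99999029e-01]]), 'force': array([-0.78289572, -0.51678618,  0.07823507]), 'torque': array([-0.0023017 ,  0.02464665, -0.02655327]), 'grip_width': 85.29903681670554}
scene [[524.17626145   0.         284.51682417]
 [  0.         524.17626145 201.98186633]
 [  0.           0.           1.        ]] [[ 9.57083051e-01  1.84718945e-01 -2.23318034e-01  3.19949983e+02]
 [-2.89564747e-01  5.77555149e-01 -7.63270795e-01 -7.35891282e+02]
 [-1.20120956e-02  7.95
[... 484 characters left out ...]
7. 545. 173.]
top [[392.50937837   0.         274.30373977]
 [  0.         392.50937837 212.58523926]
 [  0.           0.           1.        ]] [[-2.06783572e-02  9.90950332e-01 -1.32626715e-01  4.25701989e+02]
 [-9.99782016e-01 -2.01126507e-02  5.60378614e-03 -3.90537686e+00]
 [ 2.88559894e-03  1.32713682e-01  9.91150217e-01  9.28551755e+02]
 [ 0.00000000e+00  0.00000000e+00  0.00000000e+00  1.00000000e+00]]
top crank_winder 0.86 [345.4, 219.9] 6594 [ 515. -172.   16.] [ 428. -326.   -1.] [612. -27. 172.]
top crank 0.65 [339.5, 223.4] 1496 [ 513. -147.  105.] [ 475. -323.   12.] [558. -61. 157.]
top hex_key 0.68 [370.8, 233.9] 285 [ 480. -195.  168.] [ 426. -248.   -0.] [ 537. -187.  172.]
```

View pics/scene0.png

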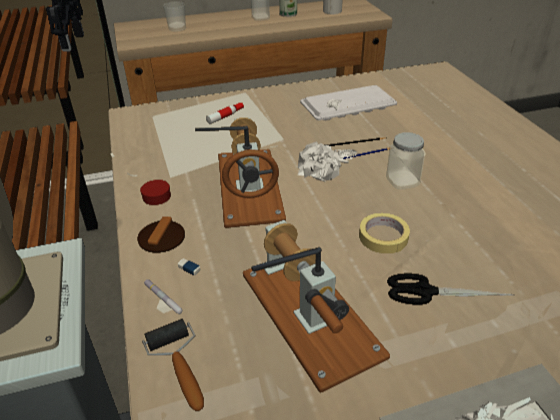

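View pics/top0.png

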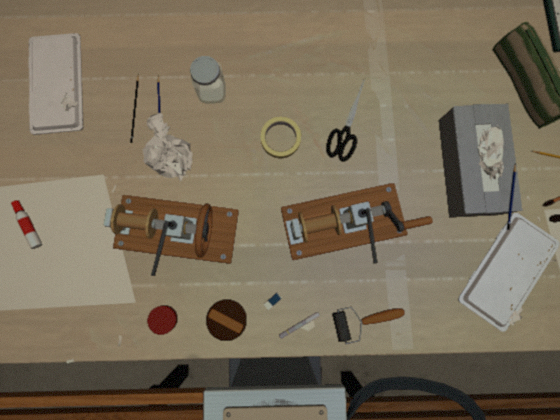

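The crank winder stands on the right: base around (345,220) in top, crank handle to its right at (415,222), key arm pointing down to (375,260). The wheel winder is well to the left. Next I fit the pose.

```bash
cat > fit.py <<'E'
from h import *
import pickle
from scipy.optimize import least_squares
A=[];
for n in("scene","top"):
    p=pickle.load(open(n+".pkl","rb"));C=cloud(p).reshape(-1,3)
    C=C[(p["z_map"].ravel()>0)]
    m=(C[:,0]>400)&(C[:,0]<640)&(C[:,1]>-360)&(C[:,1]<-5)
    C=C[m]
    b=C[(C[:,2]>9)&(C[:,2]<18)]
    r=cv2.minAreaRect(b[:,:2].astype(np.float32));print(n,"base rect",r,len(b), np.median(b[:,2]))
    k=C[(C[:,2]>155)];print("key",len(k),k[:,2].max())
    if len(k):
        c=k[:,:2].mean(0);d=np.linalg.svd(k[:,:2]-c)[2][0] if len(k)<3000 else 0;t=(k[:,:2]-c)@d;print(c,d,t.min(),t.max(),c+d*t.min(),c+d*t.max())
    t=C[(abs(C[:,2]-118)<4)];print("blocktop",len(t),np.median(t,0),cv2.minAreaRect(t[:,:2].astype(np.float32)))
    A.append(C)
np.save("pts.npy",np.vstack(A))
E
python3 fit.py
```

```text
scene base rect ((524.954833984375, -173.87344360351562), (131.65968322753906, 283.7206726074219), 11.503443717956543) 6682 15.180942129978405
key 513 172.4974756366728
[ 482.11700376 -207.24431531] [-0.99079655  0.13535949] -49.603360404985565 57.428942432841765 [ 531.26384221 -213.95860109] [ 425.21660562 -199.4707627 ]
blocktop 601 [ 522.50763592 -196.01147433  118.80857185] ((521.75, -155.7183837890625), (46.180728912353516, 208.80743408203125), 10.189107894897461)
top base rect ((526.2836303710938, -171.88705444335938), (129.8791961669922, 280.0636291503906), 11.094182014465332) 4115 13.915354219278242
key 278 171.77917658806768
[ 480.21554393 -198.96896858] [-0.99991282 -0.01320444] -53.046859261231 54.55033853809495 [ 533.25777844 -198.26851428] [ 425.66996123 -199.6892755 ]
blocktop 413 [ 525.13861522 -181.55347975  118.00967417] ((521.1165771484375, -150.93197631835938), (51.237335205078125, 210.42625427246094), 8.05037784576416)
```

```bash
cat > fit2.py <<'E'
from h import *
C=np.load("pts.npy")
yaw=np.radians(11.3);o=np.array([529.5,-192.5]);R=np.array([[np.cos(yaw),-np.sin(yaw)],[np.sin(yaw),np.cos(yaw)]])
W=C.copy();W[:,:2]=(C[:,:2]-o)@R
m=(W[:,2]>20)
def st(n,m):print(n,m.sum(),np.median(W[m],0).round(1),np.percentile(W[m],3,axis=0).round(1),np.percentile(W[m],97,axis=0).round(1))
h=m&(W[:,1]<-75)&(W[:,1]>-140);st("handle",h)
c=least=None
# fit circle r=9 in xz
from scipy.optimize import least_squares
P=W[h&(W[:,1]>-122)]
f=least_squares(lambda p:np.hypot(P[:,0]-p[0],P[:,2]-p[1])-9,[P[:,0].mean(),P[:,2].mean()-8],loss="soft_l1");print(f.x,np.hypot(f.x[0],f.x[1]-90),np.arctan2(-f.x[0],f.x[1]-90))
k=(W[:,2]>160)&(W[:,0]<15);st("key",k)
for lo in range(-110,20,20):
    j=k&(W[:,0]>lo)&(W[:,0]<lo+20);print(lo,j.sum(),W[j].mean(0).round(1))
b=abs(W[:,2]-118)<2.5;b&=(abs(W[:,0])<30)&(abs(W[:,1])<26);st("block",b)
E
python3 fit2.py
```

```text
handle 709 [ -46.4 -103.   151.7] [ -53.  -126.6  141.1] [-36.2 -77.  155. ]
[-43.88820715 144.78653483] 70.19785698559396 0.6753970175797408
key 713 [-51.1   4.4 168.5] [-101.4   -4.   163.2] [  0.7  13.3 171.3]
-110 99 [-97.5   9.5 167.9]
-90 135 [-80.3   7.6 168.2]
-70 130 [-60.1   5.3 168.3]
-50 129 [-39.8   3.2 168.1]
-30 122 [-20.    1.2 168.4]
-10 98 [ -3.   -0.8 167.6]
10 0 [nan nan nan]
block 619 [ -3.1  -1.7 118.5] [-20.7 -20.3 116. ] [ 20.8  18.8 120.3]fit2.py:15: RuntimeWarning: Mean of empty slice.
  j=k&(W[:,0]>lo)&(W[:,0]<lo+20);print(lo,j.sum(),W[j].mean(0).round(1))
  ret = um.true_divide(
```

Call:
{"api": "move_arm", "payload": {
  "series": [
    [[-0.1,-0.1,-0.03],0],
    [[-0.2,-0.2,-0.06],0],
    [[-0.3,-0.3,-0.1],0],
    [[-0.4,-0.4,-0.15],0],
    [[-0.5,-0.5,-0.2],0],
    [[-0.6,-0.6,-0.25],0],
    [[-0.7,-0.7,-0.3],0],
    [[-0.8,-0.8,-0.3],0],
    [[-0.9,-0.9,-0.3],0],
    [[-1,-1,-0.3],0]
  ],
  "jaw": -1,
  "newtons": 20
}}

```text
t: 1.5
tool_pos: [239.2, 495.4, 255.1]
ee_rot: [[-0.955, 0.298, -0.0], [0.298, 0.955, -0.0], [0.0, -0.0, -1.0]]
force: [-0.5, 0.1, -0.1]
grip_width: 85.2
```

Call:
{"api": "move_arm", "payload": {
  "series": [
    [[-0.1,-0.1,0],0],
    [[-0.2,-0.2,0],0],
    [[-0.3,-0.3,0],0],
    [[-0.4,-0.4,0],0],
    [[-0.5,-0.5,0],0],
    [[-0.6,-0.6,0],0],
    [[-0.7,-0.7,0],0],
    [[-0.8,-0.8,0],0],
    [[-0.9,-0.9,0],0],
    [[-1,-1,0],0]
  ]
}}

```text
t: 2.5
tool_pos: [291.8, 395.3, 255.3]
ee_rot: [[-0.955, 0.298, 0.0], [0.298, 0.955, 0.0], [0.0, 0.0, -1.0]]
force: [0.7, 0.1, -0.6]
grip_width: 85.5
```

Call:
{"api": "move_arm", "payload": {
  "series": [
    [[-0.1,-0.1,0],0],
    [[-0.2,-0.2,0],0],
    [[-0.3,-0.3,0],0],
    [[-0.4,-0.4,0],0],
    [[-0.5,-0.5,0],0],
    [[-0.6,-0.6,0],0],
    [[-0.7,-0.7,0],0],
    [[-0.8,-0.8,0],0],
    [[-0.9,-0.9,0],0],
    [[-1,-1,0],0]
  ]
}}

```text
t: 3.5
tool_pos: [344.3, 295.1, 255.3]
ee_rot: [[-0.954, 0.298, -0.0], [0.298, 0.954, 0.0], [0.0, 0.0, -1.0]]
force: [0.0, -0.0, -0.4]
grip_width: 85.2
```

Call:
{"api": "move_arm", "payload": {
  "series": [
    [[-0.1,-0.1,0],0],
    [[-0.2,-0.2,0],0],
    [[-0.3,-0.3,0],0],
    [[-0.4,-0.4,0],0],
    [[-0.5,-0.5,0],0],
    [[-0.6,-0.6,0],0],
    [[-0.7,-0.7,0],0],
    [[-0.8,-0.8,0],0],
    [[-0.9,-0.9,0],0],
    [[-1,-1,0],0]
  ]
}}

```text
t: 4.5
tool_pos: [396.8, 194.9, 255.3]
ee_rot: [[-0.955, 0.298, 0.0], [0.298, 0.955, 0.0], [-0.0, 0.0, -1.0]]
force: [0.2, 0.5, -0.4]
grip_width: 85.4
```

Call:
{"api": "move_arm", "payload": {
  "series": [
    [[-0.1,-0.1,0],0],
    [[-0.2,-0.2,0],0],
    [[-0.3,-0.3,0],0],
    [[-0.4,-0.4,0],0],
    [[-0.5,-0.5,0],0],
    [[-0.6,-0.6,0],0],
    [[-0.7,-0.7,0],0],
    [[-0.8,-0.8,0],0],
    [[-0.9,-0.9,0],0],
    [[-1,-1,0],0]
  ]
}}

```text
t: 5.5
tool_pos: [449.3, 94.7, 255.3]
ee_rot: [[-0.955, 0.298, -0.0], [0.298, 0.955, 0.0], [0.0, 0.0, -1.0]]
force: [-0.3, 0.7, -0.6]
grip_width: 85.5
```

Call:
{"api": "move_arm", "payload": {
  "series": [
    [[-0.1,-0.1,0],0.04],
    [[-0.2,-0.2,0],0.08],
    [[-0.3,-0.3,0],0.12],
    [[-0.4,-0.4,0],0.16],
    [[-0.5,-0.5,0],0.2],
    [[-0.6,-0.6,0],0.24],
    [[-0.7,-0.7,0],0.28],
    [[-0.8,-0.8,0],0.32],
    [[-0.9,-0.9,0],0.341],
    [[-1,-1,0],0.341]
  ]
}}

```text
t: 6.5
tool_pos: [501.7, -5.6, 255.3]
ee_rot: [[-0.195, 0.981, 0.0], [0.981, 0.195, -0.0], [-0.0, -0.0, -1.0]]
force: [-0.3, -0.4, -0.2]
grip_width: 85.8
```

Call:
{"api": "move_arm", "payload": {
  "series": [
    [[-0.1,-0.06,0],0],
    [[-0.2,-0.12,0],0],
    [[-0.3,-0.2,0],0],
    [[-0.4,-0.3,0],0],
    [[-0.5,-0.35,0],0],
    [[-0.6,-0.4,0],0],
    [[-0.7,-0.5,0],0],
    [[-0.8,-0.55,0],0],
    [[-0.9,-0.6,0],0],
    [[-1,-0.65,0],0]
  ]
}}

```text
t: 7.5
tool_pos: [465.9, -94.0, 255.3]
ee_rot: [[-0.195, 0.981, 0.0], [0.981, 0.195, 0.0], [0.0, 0.0, -1.0]]
force: [-0.3, -0.1, 0.1]
grip_width: 85.6
```

Call:
{"api": "move_arm", "payload": {
  "series": [
    [[-0.1,0,0],0],
    [[-0.2,0,0],0],
    [[-0.3,0,0],0],
    [[-0.4,0,0],0],
    [[-0.5,0,0],0],
    [[-0.6,0,0],0],
    [[-0.7,0,0],0],
    [[-0.8,0,0],0],
    [[-0.9,0,0],0],
    [[-1,0,0],0]
  ]
}}

```text
t: 8.5
tool_pos: [481.8, -172.5, 255.3]
ee_rot: [[-0.195, 0.981, 0.0], [0.981, 0.195, 0.0], [0.0, 0.0, -1.0]]
force: [0.0, -1.0, 0.3]
grip_width: 85.6
```

Call:
{"api": "move_arm", "payload": {
  "series": [
    [[-0.1,0,0],0],
    [[-0.2,0,0],0],
    [[-0.3,0,0],0],
    [[-0.4,0,0],0],
    [[-0.5,0,0],0],
    [[-0.6,0,0],0],
    [[-0.7,0,0],0],
    [[-0.8,0,0],0],
    [[-0.9,0,0],0],
    [[-1,0,0],0]
  ]
}}

```text
t: 9.5
tool_pos: [497.4, -250.9, 255.2]
ee_rot: [[-0.195, 0.981, -0.0], [0.981, 0.195, 0.0], [0.0, -0.0, -1.0]]
force: [0.1, 0.5, 0.3]
grip_width: 85.3
```

Call:
{"api": "move_arm", "payload": {
  "series": [
    [[-0.14,0,0.05],0],
    [[-0.28,0,0.1],0],
    [[-0.42,0,0.2],0],
    [[-0.56,0,0.3],0],
    [[-0.69,0,0.4],0],
    [[-0.69,0,0.5],0],
    [[-0.69,0,0.6],0],
    [[-0.69,0,0.7],0],
    [[-0.69,0,0.8],0],
    [[-0.69,0,0.9],0]
  ]
}}

```text
t: 10.5
tool_pos: [508.2, -303.9, 182.7]
ee_rot: [[-0.196, 0.981, 0.0], [0.981, 0.196, 0.0], [0.0, 0.0, -1.0]]
force: [-0.6, 0.4, 0.4]
grip_width: 85.6
```

Run:
```python
from h import *
s=ctrl.observe();yaw=np.radians(11.3);o=np.array([529.5,-192.5]);R=np.array([[np.cos(yaw),-np.sin(yaw)],[np.sin(yaw),np.cos(yaw)]])
print(s['t'],s["tool_pos"],(s["tool_pos"][:2]-o)@R,s["force"],s["ee_rot"][:,2])
p=ctrl.capture("scene");cv2.imwrite("pics/s1.png",p["img"])
```

```text
10.5 [ 508.22851659 -303.93095272  182.66415681] [ -42.69359397 -105.1027605 ] [-0.58397665  0.43075116  0.36043033] [ 2.29209176e-04  2.99549554e-04 -9.99999929e-01]
```

View pics/s1.png

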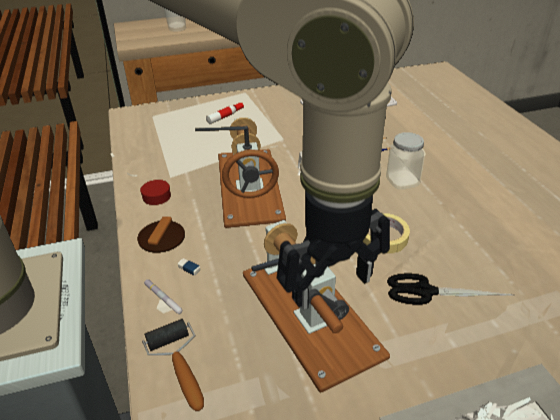

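The picture shows the open gripper above the handle (around pixel 325,310), with the jaws on either side of it. Next I lower it and close.

Call:
{"api": "move_arm", "payload": {
  "series": [
    [[0,-0.02,0.1],0],
    [[0,-0.02,0.2],0],
    [[0,-0.02,0.3],0],
    [[0,-0.02,0.4],0],
    [[0,-0.02,0.5],0],
    [[0,-0.02,0.6],0],
    [[0,-0.02,0.7],0],
    [[0,-0.02,0.7],0],
    [[0,-0.02,0.7],0],
    [[0,-0.02,0.7],0]
  ]
}}

```text
t: 11.55
tool_pos: [506.7, -304.9, 127.6]
ee_rot: [[-0.195, 0.981, 0.001], [0.981, 0.195, -0.0], [-0.0, 0.0, -1.0]]
force: [-1.0, 0.9, 0.1]
grip_width: 85.3
```

Call:
{"api": "move_arm", "payload": {
  "series": [
    [[0,0,0],0],
    [[0,0,0],0],
    [[0,0,0],0],
    [[0,0,0],0],
    [[0,0,0],0],
    [[0,0,0],0],
    [[0,0,0],0],
    [[0,0,0],0],
    [[0,0,0],0],
    [[0,0,0],0]
  ],
  "jaw": 1,
  "newtons": 20
}}

```text
t: 12.55
tool_pos: [506.7, -304.6, 127.3]
ee_rot: [[-0.196, 0.981, 0.0], [0.981, 0.196, 0.0], [-0.0, 0.0, -1.0]]
force: [3.0, 0.2, -1.5]
grip_width: 17.4
```

Run:
```python
from h import *
s=ctrl.observe();yaw=np.radians(11.3);o=np.array([529.5,-192.5]);R=np.array([[np.cos(yaw),-np.sin(yaw)],[np.sin(yaw),np.cos(yaw)]])
print(s['t'],s["tool_pos"],(s["tool_pos"][:2]-o)@R,s["force"],s["grip_width"])
p=ctrl.capture("scene");cv2.imwrite("pics/s2.png",p["img"])
```

```text
12.55 [ 506.74101013 -304.6124748   127.29319034] [ -44.28580624 -105.47959988] [ 2.97927097  0.16231778 -1.51485584] 17.381931765266746
```

View pics/s2.png

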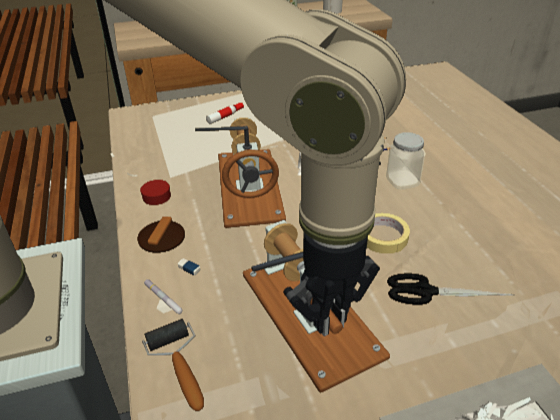

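Gripped at 17.4 mm opening, so the handle is between the pads. I'll take it along the arc to upright.

Call:
{"api": "move_arm", "payload": {
  "series": [
    [[0,0.06,-0.045],0],
    [[0,0.13,-0.09],0],
    [[0,0.21,-0.13],0],
    [[0,0.295,-0.158],0],
    [[0,0.38,-0.18],0],
    [[0,0.465,-0.193],0],
    [[0,0.55,-0.197],0],
    [[0,0.55,-0.197],0],
    [[0,0.55,-0.197],0],
    [[0,0.55,-0.197],0]
  ]
}}

```text
t: 13.6
tool_pos: [549.8, -296.8, 143.9]
ee_rot: [[-0.195, 0.981, 0.001], [0.981, 0.195, -0.001], [-0.001, 0.001, -1.0]]
force: [-1.2, -2.3, 4.7]
grip_width: 17.4
```

```bash
cat > chk.py <<'E'
from h import *
import sys,pickle
yaw=np.radians(11.3);o=np.array([529.5,-192.5]);R=np.array([[np.cos(yaw),-np.sin(yaw)],[np.sin(yaw),np.cos(yaw)]])
s=ctrl.observe();print(s['t'],s["tool_pos"],(s["tool_pos"][:2]-o)@R,s["force"],s["grip_width"],s["q"].round())
from scipy.optimize import least_squares
for n in sys.argv[2:]:
    p=ctrl.capture(n);cv2.imwrite(f"pics/{n}{sys.argv[1]}.png",p["img"])
    C=cloud(p)[p["z_map"]>0];W=C.copy();W[:,:2]=(C[:,:2]-o)@R
    W=W[(abs(W[:,0])<120)&(abs(W[:,1])<170)]
    np.save(f"W{n}{sys.argv[1]}.npy",W)
    for lo,hi in((-126,-111),(-111,-96),(-96,-70),(-124,-70)):
        P=W[(W[:,1]>lo)&(W[:,1]<hi)&(W[:,2]>120)&(W[:,2]<175)&(abs(W[:,0])<70)]
        if len(P)<15: continue
        f=least_squares(lambda p:np.hypot(P[:,0]-p[0],P[:,2]-p[1])-9,[P[:,0].mean(),P[:,2].mean()-6],loss="soft_l1")
        print(n,"handle",lo,hi,len(P),f.x.round(1),np.hypot(f.x[0],f.x[1]-90).round(1),"q",np.arctan2(-f.x[0],f.x[1]-90).round(3),"rms",np.sqrt(np.mean(f.fun**2)).round(2))
    K=W[(W[:,2]>160)&(W[:,2]<174)&(W[:,1]>-30)];r=np.hypot(K[:,0],K[:,1]);K=K[(r>25)&(r<105)]
    if len(K)>15: print(n,"key",len(K),np.median(np.arctan2(K[:,1],-K[:,0])).round(3))
E
python3 chk.py 3 scene top
```

```text
13.6 [ 549.8162093  -296.78673803  143.8890783 ] [  -0.51221157 -106.24598689] [-1.19770256 -2.26104637  4.73974744] 17.380873160456055 [ -8.  27.  43.  92. -19.  69.  50.]
scene handle -126 -111 338 [ -3.8 161.7] 71.8 q 0.052 rms 6.89
scene handle -111 -96 94 [ -6.3 166.3] 76.6 q 0.082 rms 6.64
scene handle -124 -70 404 [ -4.4 162.5] 72.7 q 0.061 rms 7.22
scene key 330 0.06
top handle -111 -96 101 [ -0.3 159.9] 69.9 q 0.004 rms 6.74
top handle -96 -70 147 [ -0.4 160.1] 70.1 q 0.006 rms 2.79
top handle -124 -70 260 [ -0.4 160. ] 70.0 q 0.006 rms 4.7
top key 193 0.137
```

View pics/scene3.png

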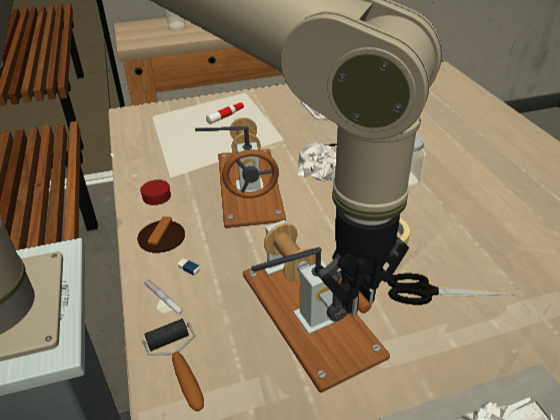

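Call:
{"api": "move_arm", "payload": {
  "series": [
    [[0,0,0],0],
    [[0,0,0],0],
    [[0,0,0],0],
    [[0,0,0],0],
    [[0,0,-0.1],0],
    [[0,0,-0.25],0],
    [[0,0,-0.4],0],
    [[0,0,-0.6],0],
    [[0,0,-0.8],0],
    [[0,0,-1],0]
  ],
  "jaw": -1
}}

```text
t: 14.7
tool_pos: [549.8, -296.2, 224.9]
ee_rot: [[-0.195, 0.981, 0.001], [0.981, 0.195, -0.0], [-0.0, 0.001, -1.0]]
force: [0.9, 0.4, -0.4]
grip_width: 85.6
```

```bash
python3 chk.py 4 scene top
```

```text
14.7 [ 549.81020794 -296.2027681   224.9293001 ] [  -0.40366994 -105.67216146] [ 0.90158989  0.40145007 -0.41722738] 85.63553827746927 [ -9.  23.  45.  86. -17.  77.  48.]
scene handle -126 -111 148 [ -0.9 160.9] 70.9 q 0.013 rms 1.78
scene handle -111 -96 128 [ -0.7 161. ] 71.0 q 0.01 rms 0.84
scene handle -96 -70 204 [ -0.8 161.1] 71.1 q 0.012 rms 0.85
scene handle -124 -70 449 [ -0.8 161. ] 71.0 q 0.011 rms 0.87
scene key 332 0.06
top handle -126 -111 55 [ -0.9 159.5] 69.5 q 0.013 rms 1.03
top handle -111 -96 68 [ -0.5 160.1] 70.1 q 0.007 rms 1.02
top handle -96 -70 118 [ -0.4 159.8] 69.8 q 0.006 rms 0.97
top handle -124 -70 238 [ -0.5 159.8] 69.8 q 0.008 rms 1.01
top key 193 0.139
```

View pics/scene4.png

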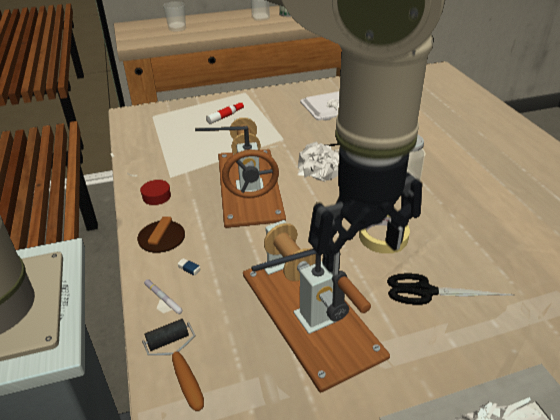

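The crank reads q≈0.01 from both cameras, so it is upright. In the picture the key arm still points from (318,252) to (255,268), untouched. Next I close the fingers and bring them to the -y side of the key arm.

Call:
{"api": "move_arm", "payload": {
  "series": [
    [[0.1,-0.1,0],0],
    [[0.2,-0.2,0],0],
    [[0.3,-0.3,0],0],
    [[0.4,-0.4,0],0],
    [[0.5,-0.5,0],0],
    [[0.6,-0.6,0],0],
    [[0.7,-0.7,0],0],
    [[0.8,-0.8,0],0],
    [[0.87,-0.93,0],0],
    [[0.87,-0.93,0],0]
  ],
  "jaw": 1
}}

```text
t: 15.8
tool_pos: [462.2, -242.1, 222.9]
ee_rot: [[-0.195, 0.981, -0.0], [0.981, 0.195, 0.001], [0.001, 0.0, -1.0]]
force: [0.2, -0.4, -0.3]
grip_width: 0.1
```

Call:
{"api": "move_arm", "payload": {
  "series": [
    [[0,0,0.1],0],
    [[0,0,0.2],0],
    [[0,0,0.3],0],
    [[0,0,0.4],0],
    [[0,0,0.5],0],
    [[0,0,0.6],0],
    [[0,0,0.7],0],
    [[0,0,0.8],0],
    [[0,0,0.95],0],
    [[0,0,0.95],0]
  ]
}}

```text
t: 16.8
tool_pos: [462.3, -241.9, 145.3]
ee_rot: [[-0.196, 0.981, -0.002], [0.981, 0.196, 0.001], [0.001, -0.002, -1.0]]
force: [0.6, 0.8, -0.7]
grip_width: 0.1
```

```bash
python3 chk.py 5 scene
```

```text
16.8 [ 462.27849709 -241.9485124   145.3290335 ] [-75.60763647 -35.3181418 ] [ 0.57386996  0.79095401 -0.73621292] 0.14298525906952722 [-18.  12.  45. 107.  -9.  65.  42.]
scene handle -126 -111 154 [ -0.5 161.1] 71.1 q 0.006 rms 1.73
scene handle -111 -96 126 [ -0.6 160.9] 70.9 q 0.009 rms 0.81
scene handle -96 -70 206 [ -0.8 161.1] 71.1 q 0.012 rms 0.91
scene handle -124 -70 443 [ -0.8 161.1] 71.1 q 0.011 rms 0.88
scene key 30 0.076
```

View pics/scene5.png

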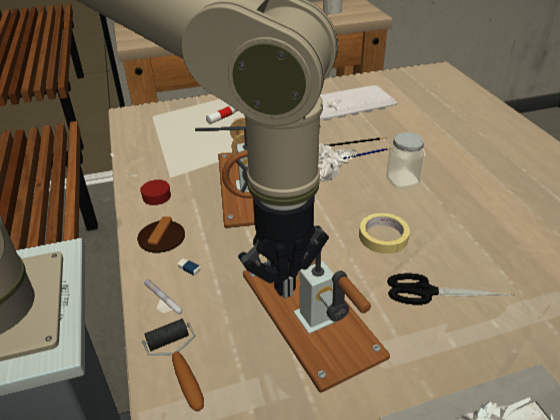

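Call:
{"api": "move_arm", "payload": {
  "series": [
    [[0.13,0,-0.06],0],
    [[0.25,0.01,-0.06],0],
    [[0.34,-0.01,-0.06],0.03],
    [[0.44,-0.01,-0.06],0.064],
    [[0.535,-0.01,-0.06],0.095],
    [[0.63,0.006,-0.06],0.127],
    [[0.72,0.03,-0.06],0.16],
    [[0.81,0.06,-0.06],0.19],
    [[0.9,0.1,-0.06],0.223],
    [[0.94,0.13,-0.06],0.24]
  ]
}}

```text
t: 17.85
tool_pos: [458.4, -165.9, 151.9]
ee_rot: [[0.532, 0.847, -0.0], [0.847, -0.532, 0.0], [0.0, -0.0, -1.0]]
force: [-1.9, -1.6, 0.7]
grip_width: -0.2
```

```bash
python3 chk.py 6 scene top
```

```text
17.85 [ 458.41936982 -165.85678757  151.91204697] [-64.48207315  40.05470007] [-1.92846437 -1.59046402  0.74529376] -0.24182984119811907 [-29.   5.  47. 112.  -4.  64. -13.]
scene handle -126 -111 153 [ -0.9 160.9] 70.9 q 0.013 rms 1.33
scene handle -111 -96 122 [ -1. 161.] 71.0 q 0.014 rms 0.97
scene handle -96 -70 207 [ -0.7 161.1] 71.1 q 0.01 rms 0.9
scene handle -124 -70 449 [ -0.8 161. ] 71.0 q 0.012 rms 0.9
scene key 303 0.619
top key 65 0.768
```

View pics/scene6.png

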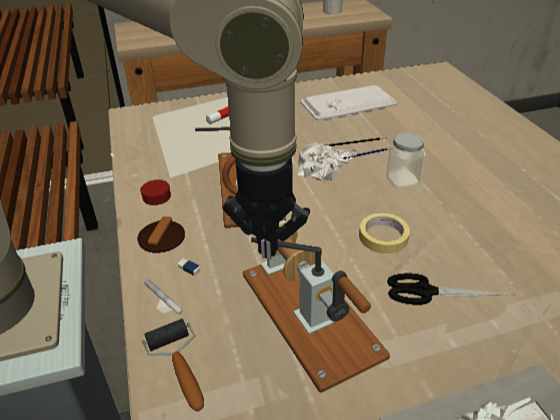

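The key follows at q≈0.75 and the push force is about 2.5 N. The picture shows the arm swung to (275,245) with the crank unmoved. I'll continue to the stop.

Call:
{"api": "move_arm", "payload": {
  "series": [
    [[0.095,-0.015,0],0.032],
    [[0.19,-0.02,0],0.064],
    [[0.285,-0.015,0],0.095],
    [[0.38,0,0],0.127],
    [[0.475,0.02,0],0.16],
    [[0.56,0.055,0],0.19],
    [[0.62,0.08,0],0.21],
    [[0.65,0.096,0],0.223],
    [[0.69,0.12,0],0.239],
    [[0.705,0.13,0],0.239]
  ]
}}

```text
t: 18.95
tool_pos: [496.9, -124.1, 151.7]
ee_rot: [[0.965, 0.261, -0.001], [0.261, -0.965, 0.0], [-0.001, -0.0, -1.0]]
force: [-6.8, -0.9, 2.4]
grip_width: 0.1
```

```bash
python3 chk.py 7 scene top
```

```text
18.95 [ 496.90318206 -124.14905884  151.71226591] [-18.57181412  73.41315562] [-6.83963341 -0.87833799  2.3506279 ] 0.061979360128354435 [-35.  10.  49. 109.  -8.  65. -58.]
scene handle -126 -111 153 [ -0.6 161.2] 71.2 q 0.009 rms 1.57
scene handle -111 -96 123 [ -0.7 161.1] 71.1 q 0.01 rms 0.83
scene handle -96 -70 205 [ -0.7 161.1] 71.1 q 0.009 rms 0.85
scene handle -124 -70 440 [ -0.7 161.1] 71.1 q 0.01 rms 0.84
scene key 250 1.411
```

View pics/scene7.png

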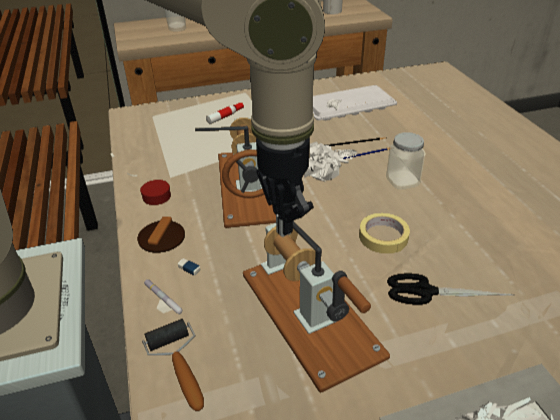

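Call:
{"api": "move_arm", "payload": {
  "series": [
    [[0.01,0,0],0],
    [[0.02,0,0],0],
    [[0.03,0,0],0],
    [[0.04,0,0],0],
    [[0.05,0,0],0],
    [[0.05,0,0],0],
    [[0.05,0,0],0],
    [[0.05,0,0],0],
    [[0.05,0,0],0],
    [[0.05,0,0],0]
  ]
}}

```text
t: 20.05
tool_pos: [497.5, -124.0, 151.3]
ee_rot: [[0.966, 0.26, -0.007], [0.26, -0.966, 0.001], [-0.007, -0.003, -1.0]]
force: [-21.7, -0.4, 14.3]
grip_width: 0.2
```

The force rose to 22 N while the tool moved only 0.6 mm, so the key is on its stop. I'll back off and rise.

Call:
{"api": "move_arm", "payload": {
  "series": [
    [[-0.05,0,0],0],
    [[-0.1,0,0],0],
    [[-0.2,0,0],0],
    [[-0.3,0,0],0],
    [[-0.4,0,-0.1],0],
    [[-0.5,0,-0.3],0],
    [[-0.5,0,-0.5],0],
    [[-0.5,0,-0.7],0],
    [[-0.5,0,-0.9],0],
    [[-0.5,0,-1],0]
  ]
}}

```text
t: 21.05
tool_pos: [462.7, -133.8, 233.1]
ee_rot: [[0.966, 0.26, 0.002], [0.26, -0.966, 0.001], [0.002, -0.0, -1.0]]
force: [-0.9, 0.4, 0.4]
grip_width: 0.1
```

```bash
python3 chk.py 8 scene top
python3 - <<'E'
import numpy as np
for n in("scene","top"):
    K=np.load(f"W{n}8.npy");K=K[(K[:,2]>160)&(K[:,2]<174)&(K[:,1]>-15)&(abs(K[:,0])<30)]
    for a in range(-10,120,20):
        j=(K[:,1]>a)&(K[:,1]<=a+20)
        if j.sum():print(n,a,j.sum(),K[j].mean(0).round(1))
    j=K[:,1]>20; 
    if j.sum()>5:
        s=np.polyfit(K[j,1],K[j,0],1);print(n,"q",np.pi/2+np.arctan(s[0]))
E
```

```text
21.05 [ 462.69417438 -133.8343218   233.07944337] [-54.01545843  70.61876794] [-0.85833014  0.39617049  0.37696064] 0.057968747062374745 [-38.  -2.  48. 107.   1.  75. -65.]
scene handle -126 -111 153 [ -0.8 161.1] 71.1 q 0.011 rms 1.59
scene handle -111 -96 128 [ -0.6 161.2] 71.2 q 0.009 rms 0.8
scene handle -96 -70 204 [ -0.6 161.2] 71.2 q 0.008 rms 0.81
scene handle -124 -70 446 [ -0.7 161.2] 71.2 q 0.009 rms 0.81
scene key 242 1.476
top key 125 1.513
scene -10 74 [ -1.    0.9 167.2]
scene 10 66 [ -2.5  20.4 168.6]
scene 30 63 [ -3.7  40.3 168.4]
scene 50 63 [ -5.1  60.  168.6]
scene 70 60 [ -6.5  80.  168.6]
scene 90 37 [ -7.6  96.6 168.5]
scene q 1.5037610250861366
top 30 6 [ -0.2  47.  168.7]
top 50 44 [ -3.3  59.7 168.4]
top 70 43 [ -4.8  80.  168.6]
top 90 36 [ -5.8  98.1 168.3]
top q 1.4920570596022757
```

View pics/scene8.png

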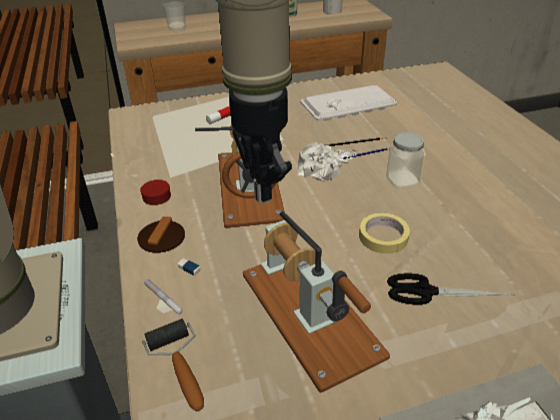

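The key is at its stop (q≈1.50), the crank is still upright (q≈0.01), and the gripper is clear at z 233. Handing in.

```bash
python3 -c "
from workcell import ctrl
print(ctrl.close_job())"
```

```text
the job is handed in; nothing more can be done
None
```

I locked the crank winder and handed the job in at about 21 s. It was the right-hand of the two.

- **Crank:** I gripped the handle and turned it upright from about 0.68 rad. After I let go, both cameras read 0.01 rad. The scene camera still read 0.01 rad after the key was tight.
- **Lock screw:** Only then did I swing the hex key clockwise with the closed fingers. At the end the push rose to about 22 N sideways (26 N in all) while the tool moved only 0.6 mm, so it was on its stop. After I backed off, line fits gave 1.50 rad (scene camera) and 1.49 rad (top camera).
- **Last checks:** The gripper was clear of everything, with the force reading near zero. I didn't touch the wheel winder.
- **Disagreements:** The simpler key-angle check gave 1.48 (scene) and 1.51 (top), a spread that fits the 2 mm calibration. While the gripper hid parts of the crank and key, some camera fits were off, so I did not use them.

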